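Choose the sound bulb by weight and hold it in its pot

TASK

Two large bulbs that look alike stand on saucers: one is sound, the other has dried out inside and is clearly lighter. Lift each in turn to feel its weight, putting back on its saucer, gently and upright, whatever you set down, then hold the heavier one upright and hanging free in the middle of the pot that has no bulb planted yet, its shoulders about level with the pot's rim, and finish while still holding it there so that compost can be filled in around it. Leave the lighter bulb standing on its saucer and everything else on the table where it is.

Things in the scene. Friction and masses are not known exactly. Their poses are not given: they have to be found in the camera images.
- bulb_a_mid (a point): one of two large dry amaryllis bulbs that look the same, standing upright: round body 88 mm wide, 75 mm high to its shoulders, on a flat 48 mm base; above it a straight round neck 30 mm thick, from 75 to 116 mm above the base, to be gripped from above. This point lies on its axis 58 mm above the base (half-way up), 40 mm below the middle of the neck; its z points up along the neck
- bulb_b_mid (a point): the other of two large dry amaryllis bulbs that look the same, standing upright: round body 88 mm wide, 75 mm high to its shoulders, on a flat 48 mm base; above it a straight round neck 30 mm thick, from 75 to 116 mm above the base, to be gripped from above. This point lies on its axis 58 mm above the base (half-way up), 40 mm below the middle of the neck; its z points up along the neck
- bulb_a: the same bulb as bulb_a_mid: the centre of its base, z up along the neck. A sound bulb weighs 0.33 to 0.43 kg, a dried-out one 0.17 to 0.23 kg; which of the two is sound is not told. A grip of 10 to 30 N on the neck holds it
- bulb_b: the same bulb as bulb_b_mid: the centre of its base, z up along the neck. A sound bulb weighs 0.33 to 0.43 kg, a dried-out one 0.17 to 0.23 kg; which of the two is sound is not told. A grip of 10 to 30 N on the neck holds it
- saucer_1_floor (a point): centre of the inner floor (6 mm above the table) of a round terracotta saucer, 136 mm wide at its 20 mm high rim, about 100 mm wide inside at the floor; fixed. One bulb stands upright at its centre
- saucer_2_floor (a point): the same point of the other saucer, just like it; fixed
- saucer_1: the first saucer: the centre of its underside, z up, on the table
- saucer_2: the second saucer: the centre of its underside, z up, on the table
- pot_1_rim (a point): centre of the mouth, level with the rim, of a round terracotta flowerpot 160 mm high, 180 mm wide at the rim (162 mm inside); fixed. The pot that is still without a bulb has only a bed of compost in it, 120 mm below the rim, where it is about 110 mm wide inside; the other pot is filled with compost to 32 mm below its rim and has a bulb planted in its middle
- pot_2_rim (a point): the same point of the second flowerpot, just like the first; which of the two is planted differs from start to start
- pot_1: the first flowerpot: the centre of its underside, z up, on the table
- pot_2: the second flowerpot: the centre of its underside, z up, on the table
- planted_neck (a point): neck of the bulb that is already planted, on the axis of the pot that is taken, 20 mm above that pot's rim; its neck and two short green leaf tips stand up to 85 mm above the rim; fixed
- dibber: wooden dibber lying between the saucers, 210 mm long along its x, 26 mm thick, 90 mm cross handle at its -x end; origin on the table under its shaft; not to be moved
- trowel: hand trowel lying beyond the saucers, about 330 mm long along its x, 30 mm high, origin under its middle; not to be moved
- pencil_cup: plastic cup of pencils, 72 mm wide, 165 mm high with the pencils, origin under its centre; not to be moved
- twine: spool of twine, 60 mm wide, 70 mm high, origin under its centre; not to be moved
- tulip_1: small tulip bulb, 35 mm wide, 40 mm high, standing near a pot, origin under its centre; not to be moved
- tulip_2: a second small tulip bulb like it; not to be moved
- labels: stack of four wooden plant labels, 119 x 16 mm, 12 mm high, origin under its centre; not to be moved
Things that resemble listed ones, but are neither listed nor needed, are in the scene too. Leave any white look-alike of the pot_1 alone.

How it is judged (in metres and radians):
On the way, in this order (a step that is already met when the one before it is completed fails the run):
1. the lighter bulb is lifted in the fingers, its base at least 20 mm above the saucer's floor, while the heavier one stands on a saucer (a standing bulb presses on its saucer with its weight) ((((height (world z) of bulb_b_mid above 0.084 m and contact force between bulb_b and the fingers above 0.5 N) and (((horizontal distance between bulb_a_mid and saucer_1_floor below 0.035 m and contact force between bulb_a and saucer_1 above 2.75 N) or (horizontal distance between bulb_a_mid and saucer_2_floor below 0.035 m and contact force between bulb_a and saucer_2 above 2.75 N)) and height (world z) of bulb_a_mid below 0.072 m and angle between bulb_a_mid's own z axis and vertical below 0.15 rad)) or ((height (world z) of bulb_a_mid above 0.084 m and contact force between bulb_a and the fingers above 0.5 N) and (((horizontal distance between bulb_b_mid and saucer_1_floor below 0.035 m and contact force between bulb_b and saucer_1 above 2.75 N) or (horizontal distance between bulb_b_mid and saucer_2_floor below 0.035 m and contact force between bulb_b and saucer_2 above 2.75 N)) and height (world z) of bulb_b_mid below 0.072 m and angle between bulb_b_mid's own z axis and vertical below 0.15 rad)))), for 0.3 s.
2. the heavier bulb is lifted likewise, while the lighter one stands upright on a saucer ((((height (world z) of bulb_a_mid above 0.084 m and contact force between bulb_a and the fingers above 0.5 N) and (((horizontal distance between bulb_b_mid and saucer_1_floor below 0.035 m and contact force between bulb_b and saucer_1 between 0.5 and 2.75 N) or (horizontal distance between bulb_b_mid and saucer_2_floor below 0.035 m and contact force between bulb_b and saucer_2 between 0.5 and 2.75 N)) and height (world z) of bulb_b_mid below 0.072 m and angle between bulb_b_mid's own z axis and vertical below 0.15 rad)) or ((height (world z) of bulb_b_mid above 0.084 m and contact force between bulb_b and the fingers above 0.5 N) and (((horizontal distance between bulb_a_mid and saucer_1_floor below 0.035 m and contact force between bulb_a and saucer_1 between 0.5 and 2.75 N) or (horizontal distance between bulb_a_mid and saucer_2_floor below 0.035 m and contact force between bulb_a and saucer_2 between 0.5 and 2.75 N)) and height (world z) of bulb_a_mid below 0.072 m and angle between bulb_a_mid's own z axis and vertical below 0.15 rad)))), for 0.3 s.
At the end, for the whole second after the job is handed in: The heavier bulb is held still in the fingers, within 10 degrees of upright, inside the unplanted pot, touching neither pot nor compost: axis within 22 mm of the pot's, shoulders within 20 mm of rim level. The lighter bulb stands released, upright, on a saucer (within 35 mm of its centre) (((((horizontal distance between planted_neck and pot_1_rim below 0.05 m and horizontal distance between bulb_a_mid and pot_2_rim below 0.022 m and contact force between bulb_a and pot_2 below 0.1 N) or (horizontal distance between planted_neck and pot_2_rim below 0.05 m and horizontal distance between bulb_a_mid and pot_1_rim below 0.022 m and contact force between bulb_a and pot_1 below 0.1 N)) and height (world z) of bulb_a_mid between 0.121 and 0.165 m and angle between bulb_a_mid's own z axis and vertical below 0.17 rad and contact force between bulb_a and the fingers above 0.5 N and linear speed of bulb_a below 0.03 m/s and (((horizontal distance between bulb_b_mid and saucer_1_floor below 0.035 m and contact force between bulb_b and saucer_1 between 0.5 and 2.75 N) or (horizontal distance between bulb_b_mid and saucer_2_floor below 0.035 m and contact force between bulb_b and saucer_2 between 0.5 and 2.75 N)) and height (world z) of bulb_b_mid below 0.072 m and angle between bulb_b_mid's own z axis and vertical below 0.15 rad) and contact force between bulb_b and the fingers below 0.1 N and linear speed of bulb_b below 0.02 m/s) or (((horizontal distance between planted_neck and pot_1_rim below 0.05 m and horizontal distance between bulb_b_mid and pot_2_rim below 0.022 m and contact force between bulb_b and pot_2 below 0.1 N) or (horizontal distance between planted_neck and pot_2_rim below 0.05 m and horizontal distance between bulb_b_mid and pot_1_rim below 0.022 m and contact force between bulb_b and pot_1 below 0.1 N)) and height (world z) of bulb_b_mid between 0.121 and 0.165 m and angle between bulb_b_mid's own z axis and vertical below 0.17 rad and contact force between bulb_b and the fingers above 0.5 N and linear speed of bulb_b below 0.03 m/s and (((horizontal distance between bulb_a_mid and saucer_1_floor below 0.035 m and contact force between bulb_a and saucer_1 between 0.5 and 2.75 N) or (horizontal distance between bulb_a_mid and saucer_2_floor below 0.035 m and contact force between bulb_a and saucer_2 between 0.5 and 2.75 N)) and height (world z) of bulb_a_mid below 0.072 m and angle between bulb_a_mid's own z axis and vertical below 0.15 rad) and contact force between bulb_a and the fingers below 0.1 N and linear speed of bulb_a below 0.02 m/s))); the arm keeps its last pose, push and grip.
It fails at once if a bulb is dropped (falls out of the fingers from more than about 25 mm) ((linear speed of bulb_a above 0.7 m/s and contact force between bulb_a and the fingers below 0.05 N) or (linear speed of bulb_b above 0.7 m/s and contact force between bulb_b and the fingers below 0.05 N)).
It fails at once if a bulb is knocked over (angle between any of bulb_a_mid, bulb_b_mid's own z axis and vertical above 0.8 rad).
It fails at once if another thing on the table is moved by more than 40 mm (distance of any of dibber, trowel, pencil_cup, twine, tulip_1, tulip_2, labels from where it was at the start of the episode above 0.04 m).
It also fails if it takes over 67 s, if anything falls off the work surface, if the arm or the gripper's body presses on something with over 40 N, if the wrist force passes 120 N, or if a joint passes its speed limit or range.

ROBOT

A 7-joint arm with a two-finger parallel gripper is mounted at the origin on the work surface. World frame = base frame: x ahead of the robot, y to its left, z up, the work surface at z = 0. Lengths are in mm, angles in rad, forces in N, time in s.
With the tool pointing down it reaches from about 400 to 850 mm from the base axis. Payload 4.5 kg.
Tool frame: the origin (TCP) lies on the centre line of the jaws, within the pads' length; the fingertips stand 11 mm ahead of it and the grasp point (between the pads) lies 8 mm behind it; z points along the fingers, y is the line along which they close (so a half turn about z gives the same grasp; the last joint's range is limited). The gripper opens to 88 mm and grips with 3 to 60 N. Pads are 18 mm wide; open, the fingers measure 123 mm over their backs; the gripper's body (75 mm by 187 mm) begins 45 mm behind the grasp point.
Start: joints at [0.034, 0.689, -0.195, 1.565, 0.157, 0.902, -0.215], TCP at [625.022, 0.025, 249.743] pointing down, gripper open.
Joint ranges: [-3.01, 3.01], [-0.46, 2.08], [-1.47, 1.51], [0.13, 2.56], [-1, 4.14], [0.04, 2.09], [-2.66, 2.66]. Speed limits (rad/s): [2.57, 2.57, 3.14, 3.14, 3.14, 3.14, 3.14].

INTERFACE

Orientations are given as a 3x3 rotation matrix whose columns are the frame's x, y, z axes.
In Python, from station import get_state, capture, hand_in, recognise, place_of gives the robot as it stands.
- The arm moves only by the tool send_rows, never from a script. Its argument "steps" is a list of rows, each an object of numbers: "dx", "dy", "dz": the shift along the tool's x, y, z in m; "ax", "ay", "az": the turn, a rotation vector about the tool's x, y, z in rad; "gripper": the finger opening in m, from 0 to 0.0881. A call has 1 to 12 rows; each row shifts and turns the commanded pose from where the row before left it, along the tool's axes as they then stand; what a row does not reach is not made up. A row lasts 1/10 s, in which the tool goes at most 50 mm and 8.59 degrees, less where a joint would pass 70% of its speed; a pose out of reach is approached as far as the arm can. A call with a gripper value outside its range is refused whole. The fingers move at their own pace and stop on an object; "force" is the grip in N (left out, the last holds). Time passes only in rows, so rows that do not move let the fingers close. It gives the time, the measured TCP pose, the force, the opening and the grip force at its end, in the units of the state.
- get_state(): the state, without advancing time (a new reading comes with each control period).
- capture(name): name is "scene" or "side" or "wrist"; returns a dict with "image" (400x640x3 uint8, red, green, blue), "K" (3x3 intrinsics, pixels), "rvec" (rotation vector, rad) and "tvec" (3), from world to camera coordinates, as OpenCV has them; the wrist camera has in their place "tool_from_camera" (4x4, takes a point from camera to tool coordinates, whose origin is the TCP and whose axes are the flange's). Camera axes: x right, y down, z forward; pixel columns grow to the right and rows downward; lengths in mm; the calibration is good to about 2 mm. The wrist camera is an equidistant fisheye: a pixel r from the principal point sees the ray r / f radians off the axis. A picture is of the moment at which its call begins: read the wrist's pose just before it. There is no depth.
- hand_in(): hands the job in; it is judged then, once.
Trained networks look in a picture, given as the dict that the camera call returned (one of the last four; its "shot" number tells which), for a name from the list of things; names that differ only in an ending like _2 or _b are one class to them, and where a whole thing is asked for, a point or a joint stands for the part that bears it (a point fixed in the world has none). Each returns a list of dicts, best first, with "score" (0 to 1); they miss things now and then, are a little off and sometimes report something else, mostly with a low value. They report only what shows in the picture. A call takes as long as a camera call. They do not tell look-alikes from the thing itself.
- recognise(target, picture): "box" ([left, top, width, height] in pixels, round what is visible of it).
- place_of(target, picture): "position" ([column, row] in pixels: a listed point, or the origin of a listed thing).
The state is a dict: "clock": time; "joint_pos": joint angles; "joint_vel": joint speeds; "joint_torque": joint torques, N m; "position": TCP position; "tool_rot": TCP orientation; "contact_force": force on the tool from outside, world axes, zero at the start; "moment": the same for the moment, N m; "width": finger opening in mm; "finger_force": force on a finger pad.
Only numpy, scipy, OpenCV 4.12 (cv2) and the standard library are available. Lean on these libraries where they do the work, as an engineer would, in place of code of your own. Each camera call takes 0.05 s, during which the arm holds its last target. There are 200 camera calls.

## Working session

There is one attempt and no reset: what is moved stays moved. The work goes in short steps, Python scripts to look and compute and a tool call to move; the robot and the scene stay as the last step left them, time stands still between calls to the robot, and variables do not carry over. Pictures are saved under pics/ and viewed, at most 10 in all, crops included, and the job is handed in when it is done.

Besides the shell and the picture viewer there is one more tool, called after ">>>" as name(argument=value, ...) on one line, values as JSON. send_rows: Moves the arm, as the interface text tells. Its arguments: {"type":"object","properties":{"steps":{"type":"array","items":{"type":"object","properties":{"dx":{"type":"number"},"dy":{"type":"number"},"dz":{"type":"number"},"ax":{"type":"number"},"ay":{"type":"number"},"az":{"type":"number"},"gripper":{"type":"number"}}}},"force":{"type":"number"}},"required":["steps"]}

```bash
mkdir -p pics
cat > h.py <<'E'
import numpy as np, cv2
from station import *
def ray(c,uv):
    R=cv2.Rodrigues(np.array(c["rvec"],float))[0]; t=np.array(c["tvec"],float).ravel()
    d=R.T@np.linalg.inv(np.array(c["K"]))@np.array([uv[0],uv[1],1.0]); return -R.T@t,d
def atz(c,uv,z):
    o,d=ray(c,uv); return (o+d*(z-o[2])/d[2]).round(0)
def wrist(c,s,uv,z):
    K=np.array(c["K"]);x=(uv[0]-K[0,2])/K[0,0];y=(uv[1]-K[1,2])/K[1,1];r=np.hypot(x,y)+1e-9
    d=np.array([np.sin(r)*x/r,np.sin(r)*y/r,np.cos(r)]);T=np.array(c["tool_from_camera"])
    R=np.array(s["tool_rot"]).reshape(3,3);o=R@T[:3,3]+np.array(s["position"]);d=R@T[:3,:3]@d
    return (o+d*(z-o[2])/d[2]).round(1)
def save(c,n): cv2.imwrite(f"pics/{n}.png",c["image"][:,:,::-1])
E
python3 - <<'E'
from h import *
s=get_state(); print(s["position"],np.round(s["tool_rot"],3),s["contact_force"],s["clock"])
hz=dict(bulb_a_mid=64,saucer_1_floor=6,pot_1_rim=160,planted_neck=180,pencil_cup=0,twine=0)
for n in("scene","side"):
    c=capture(n); save(c,n)
    for t,z in hz.items():
        for p in place_of(t,c)[:4]: print(n,t,round(p["score"],2),np.round(p["position"]),atz(c,p["position"],z))
a=cv2.imread("pics/scene.png")
E
```

```text
[ 6.24401322e+02 -4.29479610e-02  2.48919990e+02] [[-0.     1.    -0.002]
 [ 1.     0.    -0.   ]
 [-0.    -0.002 -1.   ]] [-0.06642013 -0.5446874  -0.25054792] 0.0
scene bulb_a_mid 0.95 [260. 247.] [ 524. -122.   64.]
scene saucer_1_floor 0.74 [316. 214.] [482. 163.   6.]
scene pot_1_rim 0.96 [362. 163.] [534. 348. 160.]
scene pot_1_rim 0.93 [403. 120.] [448. 709. 160.]
scene pot_1_rim 0.47 [315. 215.] [623.  23. 160.]
scene pot_1_rim 0.39 [172. 280.] [ 540. -419.  160.]
scene planted_neck 0.77 [367. 150.] [514. 399. 180.]
scene planted_neck 0.58 [315. 191.] [552.  94. 180.]
scene pencil_cup 0.82 [294. 306.] [ 730. -174.    0.]
scene pencil_cup 0.46 [312. 200.] [412. 218.   0.]
scene pencil_cup 0.31 [319. 275.] [696. -38.   0.]
scene twine 0.42 [318. 194.] [397. 261.   0.]
side bulb_a_mid 0.44 [315. 284.] [ 518. -178.   64.]
side saucer_1_floor 0.81 [293. 222.] [487. 161.   6.]
side pot_1_rim 0.92 [296. 147.] [522. 380. 160.]
side pot_1_rim 0.73 [269. 106.] [445. 715. 160.]
side pot_1_rim 0.45 [318. 269.] [ 521. -222.  160.]
side planted_neck 0.61 [296. 145.] [522. 360. 180.]
side pencil_cup 0.65 [391. 295.] [ 729. -188.    0.]
side twine 0.78 [258. 204.] [376. 287.   0.]
```

View pics/scene.png

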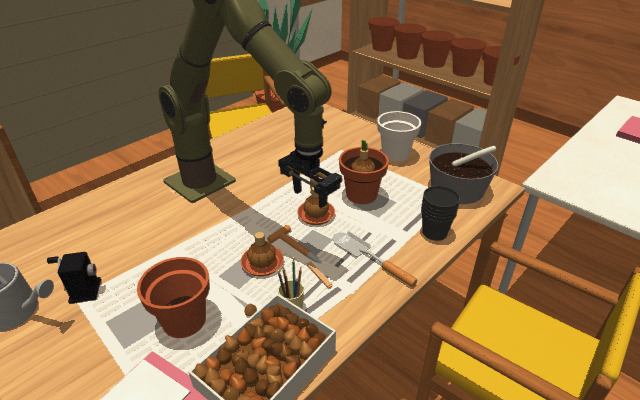

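View pics/side.png

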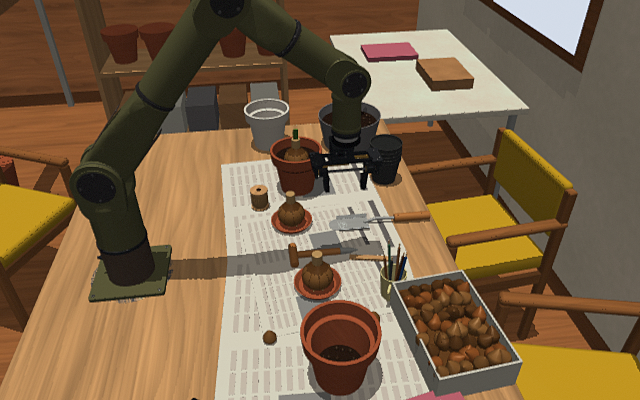

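The scene shows two amaryllis bulbs on saucers, the right one at scene (261,250) / side (317,275) and the left one at scene (317,208) / side (291,210). The empty pot is at scene (174,285) / side (341,330), and the planted pot is at scene (363,163). The look-alikes are the white pot (400,122), the black pots (438,215), the shelf pots, the planted bulb (365,155) and the crate of small bulbs. I want the bulbs on the saucers and the terracotta pot with a dark bed.

Run:
```python
from h import *
A=capture("scene");B=capture("side")
def tri(u,v):
    o1,d1=ray(A,u);o2,d2=ray(B,v)
    k=np.linalg.lstsq(np.c_[d1,-d2],o2-o1,rcond=None)[0];p,q=o1+k[0]*d1,o2+k[1]*d2
    return ((p+q)/2).round(),np.linalg.norm(p-q).round(1)
for n,u,v in(("R necktop",(260,234),(317,253)),("L necktop",(317,190),(290,193)),("pot rim",(174,284),(341,331)),("planted rim",(363,162),(296,150)),("cup top",(291,265),(396,248))):print(n,tri(u,v))
print(atz(A,(174,284),160),atz(B,(341,331),160),atz(A,(263,262),6),atz(B,(317,283),6))
```

```text
R necktop (array([ 531., -122.,  122.]), np.float64(0.4))
L necktop (array([484., 172., 112.]), np.float64(8.4))
pot rim (array([ 548., -418.,  153.]), np.float64(4.7))
planted rim (array([522., 369., 152.]), np.float64(6.9))
cup top (array([ 731., -178.,  167.]), np.float64(4.5))
[ 557. -423.  160.] [ 546. -421.  160.] [ 532. -123.    6.] [ 530. -121.    6.]
```

>>> send_rows(steps=[{"dx": -0.02,"dy": -0.0155,"gripper": 0.088},{"dx": -0.02,"dy": -0.0155},{"dx": -0.02,"dy": -0.0155},{"dx": -0.02,"dy": -0.0155},{"dx": -0.02,"dy": -0.0155},{"dx": -0.02,"dy": -0.0155},{},{}])

```text
invalid input at $.steps[0]: expected keys dx, dy, dz, ax, ay, az, gripper
```

Run:
```python
from h import *
s=get_state();c=capture("wrist");save(c,"w1");print(s["position"],s["contact_force"],s["clock"])
for t,z in(("bulb_a_mid",64),("saucer_1_floor",6),("pot_1_rim",160)):
    for p in place_of(t,c)[:3]:print(t,round(p["score"],2),np.round(p["position"]),wrist(c,s,p["position"],z))
T=np.array(c["tool_from_camera"]);print(T.round(2),c["K"])
```

```text
[6.25047989e+02 5.15990179e-02 2.49774617e+02] [-0.4891658  -0.22868265  0.55515596] 0.8
bulb_a_mid 0.62 [239. 278.] [ 532.7 -122.7   64. ]
saucer_1_floor 0.4 [385. 289.] [ 728.4 -177.7    6. ]
saucer_1_floor 0.38 [244. 169.] [5.358e+02 1.000e-01 6.000e+00]
saucer_1_floor 0.36 [202.  42.] [483.9 165.4   6. ]
pot_1_rim 0.46 [180.  32.] [523.1 138.1 160. ]
[[  -0.     -0.96   -0.28   72.76]
 [   1.     -0.     -0.     -0.3 ]
 [   0.     -0.28    0.96 -134.33]
 [   0.      0.      0.      1.  ]] [[309.70691629   0.         314.07271486]
 [  0.         309.70691629 197.85566004]
 [  0.           0.           1.        ]]
```

View pics/w1.png

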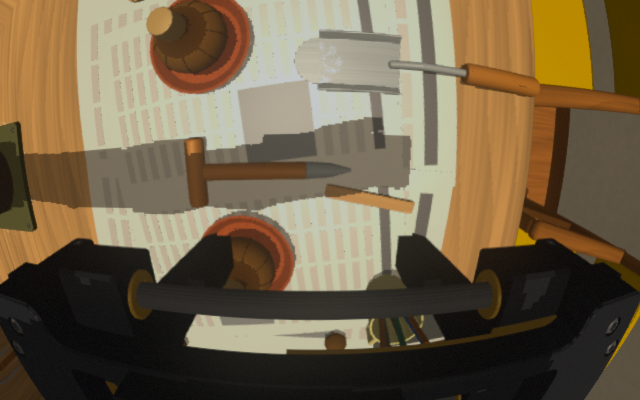

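The wrist view shows the left bulb at (195,40) on its saucer and the right bulb at (245,265) partly behind the fingers. The arm has not moved. The network places the right bulb at (532,-122), which agrees with my triangulation.

>>> send_rows(steps=[{"dx": -0.02,"dy": -0.0155,"dz": 0,"ax": 0,"ay": 0,"az": 0,"gripper": 0.088},{"dx": -0.02,"dy": -0.0155,"dz": 0,"ax": 0,"ay": 0,"az": 0,"gripper": 0.088},{"dx": -0.02,"dy": -0.0155,"dz": 0,"ax": 0,"ay": 0,"az": 0,"gripper": 0.088},{"dx": -0.02,"dy": -0.0155,"dz": 0,"ax": 0,"ay": 0,"az": 0,"gripper": 0.088},{"dx": -0.02,"dy": -0.0155,"dz": 0,"ax": 0,"ay": 0,"az": 0,"gripper": 0.088},{"dx": -0.022,"dy": -0.0155,"dz": 0,"ax": 0,"ay": 0,"az": 0,"gripper": 0.088},{"dx": 0,"dy": 0,"dz": 0,"ax": 0,"ay": 0,"az": 0,"gripper": 0.088},{"dx": 0,"dy": 0,"dz": 0,"ax": 0,"ay": 0,"az": 0,"gripper": 0.088}])

```text
clock: 1.8
position: [532.3, -122.1, 250.0]
tool_rot: [[0.001, 1.0, 0.001], [1.0, -0.001, 0.0], [0.0, 0.001, -1.0]]
contact_force: [0.5, 0.9, 0.4]
width: 88.2
finger_force: 0.0
```

Run:
```python
from h import *
s=get_state();c=capture("wrist");save(c,"w2");print(s["position"],s["contact_force"],s["clock"])
for t,z in(("bulb_a_mid",64),("saucer_1_floor",6)):
    for p in place_of(t,c)[:3]:print(t,round(p["score"],2),np.round(p["position"]),wrist(c,s,p["position"],z))
```

```text
[ 532.29060333 -122.06884296  249.95138774] [0.54085389 0.93371195 0.37109464] 1.8
bulb_a_mid 0.63 [314. 180.] [ 532.1 -124.2   64. ]
bulb_a_mid 0.33 [316.  73.] [533.8 -11.1  64. ]
saucer_1_floor 0.45 [318.  71.] [536.5  -1.9   6. ]
```

View pics/w2.png

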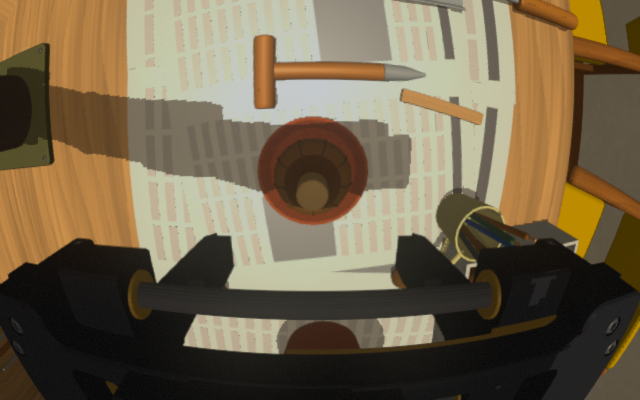

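The bulb sits centred between the fingers, with its neck top at pixel (313,195) and its axis at about (532,-123). I'll descend 151 mm and grip.

>>> send_rows(steps=[{"dx": 0,"dy": 0,"dz": 0.03,"ax": 0,"ay": 0,"az": 0,"gripper": 0.088},{"dx": 0,"dy": 0,"dz": 0.03,"ax": 0,"ay": 0,"az": 0,"gripper": 0.088},{"dx": 0,"dy": 0,"dz": 0.03,"ax": 0,"ay": 0,"az": 0,"gripper": 0.088},{"dx": 0,"dy": 0,"dz": 0.03,"ax": 0,"ay": 0,"az": 0,"gripper": 0.088},{"dx": 0,"dy": 0,"dz": 0.02,"ax": 0,"ay": 0,"az": 0,"gripper": 0.088},{"dx": 0,"dy": 0,"dz": 0.011,"ax": 0,"ay": 0,"az": 0,"gripper": 0.088},{"dx": 0,"dy": 0,"dz": 0,"ax": 0,"ay": 0,"az": 0,"gripper": 0.088},{"dx": 0,"dy": 0,"dz": 0,"ax": 0,"ay": 0,"az": 0,"gripper": 0.088}])

```text
clock: 2.75
position: [532.8, -121.6, 99.3]
tool_rot: [[-0.001, 1.0, 0.001], [1.0, 0.001, 0.0], [0.0, 0.001, -1.0]]
contact_force: [-0.1, 0.3, 0.3]
width: 88.1
finger_force: 0.0
```

>>> send_rows(force=20, steps=[{"dx": 0,"dy": 0,"dz": 0,"ax": 0,"ay": 0,"az": 0,"gripper": 0.05},{"dx": 0,"dy": 0,"dz": 0,"ax": 0,"ay": 0,"az": 0,"gripper": 0.038},{"dx": 0,"dy": 0,"dz": 0,"ax": 0,"ay": 0,"az": 0,"gripper": 0.034},{"dx": 0,"dy": 0,"dz": 0,"ax": 0,"ay": 0,"az": 0,"gripper": 0.02},{"dx": 0,"dy": 0,"dz": 0,"ax": 0,"ay": 0,"az": 0,"gripper": 0.02},{"dx": 0,"dy": 0,"dz": 0,"ax": 0,"ay": 0,"az": 0,"gripper": 0.02},{"dx": 0,"dy": 0,"dz": 0,"ax": 0,"ay": 0,"az": 0,"gripper": 0.02},{"dx": 0,"dy": 0,"dz": 0,"ax": 0,"ay": 0,"az": 0,"gripper": 0.02}])

```text
clock: 3.55
position: [531.7, -122.0, 98.7]
tool_rot: [[0.0, 1.0, -0.001], [1.0, -0.0, -0.0], [-0.0, -0.001, -1.0]]
contact_force: [-0.5, -0.0, -0.1]
width: 29.5
finger_force: 20.0
```

>>> send_rows(steps=[{"dx": 0,"dy": 0,"dz": -0.005,"ax": 0,"ay": 0,"az": 0,"gripper": 0.02},{"dx": 0,"dy": 0,"dz": -0.01,"ax": 0,"ay": 0,"az": 0,"gripper": 0.02},{"dx": 0,"dy": 0,"dz": -0.01,"ax": 0,"ay": 0,"az": 0,"gripper": 0.02},{"dx": 0,"dy": 0,"dz": -0.01,"ax": 0,"ay": 0,"az": 0,"gripper": 0.02},{"dx": 0,"dy": 0,"dz": -0.005,"ax": 0,"ay": 0,"az": 0,"gripper": 0.02},{"dx": 0,"dy": 0,"dz": 0,"ax": 0,"ay": 0,"az": 0,"gripper": 0.02},{"dx": 0,"dy": 0,"dz": 0,"ax": 0,"ay": 0,"az": 0,"gripper": 0.02},{"dx": 0,"dy": 0,"dz": 0,"ax": 0,"ay": 0,"az": 0,"gripper": 0.02},{"dx": 0,"dy": 0,"dz": 0,"ax": 0,"ay": 0,"az": 0,"gripper": 0.02},{"dx": 0,"dy": 0,"dz": 0,"ax": 0,"ay": 0,"az": 0,"gripper": 0.02}])

```text
clock: 4.55
position: [531.9, -121.9, 138.4]
tool_rot: [[-0.0, 1.0, -0.001], [1.0, 0.0, 0.0], [0.0, -0.001, -1.0]]
contact_force: [0.2, 0.2, -1.1]
width: 29.6
finger_force: 20.0
```

Run:
```python
from h import *
F=[]
for i in range(12):
    c=capture("wrist");F.append(get_state()["contact_force"])
F=np.array(F);print(F.mean(0),F.std(0),get_state()["clock"]);save(c,"w3")
```

```text
[ 0.09660839 -0.05002679 -1.61687075] [0.57733263 0.30420074 0.51233457] 5.15
```

The mean vertical force is −1.6 N, or about 0.17 kg, so this is the light bulb. I'll set it back down.

>>> send_rows(steps=[{"dx": 0,"dy": 0,"dz": 0.008,"ax": 0,"ay": 0,"az": 0,"gripper": 0.02},{"dx": 0,"dy": 0,"dz": 0.01,"ax": 0,"ay": 0,"az": 0,"gripper": 0.02},{"dx": 0,"dy": 0,"dz": 0.01,"ax": 0,"ay": 0,"az": 0,"gripper": 0.02},{"dx": 0,"dy": 0,"dz": 0.006,"ax": 0,"ay": 0,"az": 0,"gripper": 0.02},{"dx": 0,"dy": 0,"dz": 0.003,"ax": 0,"ay": 0,"az": 0,"gripper": 0.02},{"dx": 0,"dy": 0,"dz": 0.002,"ax": 0,"ay": 0,"az": 0,"gripper": 0.02},{"dx": 0,"dy": 0,"dz": 0.001,"ax": 0,"ay": 0,"az": 0,"gripper": 0.02},{"dx": 0,"dy": 0,"dz": 0,"ax": 0,"ay": 0,"az": 0,"gripper": 0.02},{"dx": 0,"dy": 0,"dz": 0,"ax": 0,"ay": 0,"az": 0,"gripper": 0.02}])

```text
clock: 6.05
position: [532.3, -122.0, 99.0]
tool_rot: [[-0.0, 1.0, 0.001], [1.0, 0.0, -0.0], [-0.0, 0.001, -1.0]]
contact_force: [0.6, 1.1, -1.4]
width: 29.3
finger_force: 20.0
```

>>> send_rows(steps=[{"dx": 0,"dy": 0,"dz": 0,"ax": 0,"ay": 0,"az": 0,"gripper": 0.04},{"dx": 0,"dy": 0,"dz": 0,"ax": 0,"ay": 0,"az": 0,"gripper": 0.06},{"dx": 0,"dy": 0,"dz": 0,"ax": 0,"ay": 0,"az": 0,"gripper": 0.088},{"dx": 0,"dy": 0,"dz": 0,"ax": 0,"ay": 0,"az": 0,"gripper": 0.088},{"dx": 0,"dy": 0,"dz": 0,"ax": 0,"ay": 0,"az": 0,"gripper": 0.088},{"dx": 0,"dy": 0,"dz": -0.02,"ax": 0,"ay": 0,"az": 0,"gripper": 0.088},{"dx": 0,"dy": 0,"dz": -0.03,"ax": 0,"ay": 0,"az": 0,"gripper": 0.088},{"dx": 0,"dy": 0,"dz": -0.04,"ax": 0,"ay": 0,"az": 0,"gripper": 0.088},{"dx": 0,"dy": 0,"dz": -0.04,"ax": 0,"ay": 0,"az": 0,"gripper": 0.088},{"dx": 0,"dy": 0,"dz": -0.02,"ax": 0,"ay": 0,"az": 0,"gripper": 0.088},{"dx": 0,"dy": 0,"dz": 0,"ax": 0,"ay": 0,"az": 0,"gripper": 0.088}])

```text
clock: 7.15
position: [533.9, -122.2, 251.9]
tool_rot: [[0.0, 1.0, 0.007], [1.0, -0.0, -0.001], [-0.001, 0.007, -1.0]]
contact_force: [-0.5, 0.6, 0.8]
width: 87.9
finger_force: 0.0
```

Run:
```python
from h import *
F=[]
for i in range(12):
    c=capture("wrist");F.append(get_state()["contact_force"])
s=get_state();print(np.mean(F,0),s["position"],s["clock"]);save(c,"w4")
for p in place_of("bulb_a_mid",c)[:2]:print(p["score"],p["position"],wrist(c,s,p["position"],64))
```

```text
[ 0.0325422  -0.05745151 -0.05507567] [ 531.92304762 -121.92802305  248.39072132] 7.75
0.88 [316.3, 181.2] [ 533.8 -124.4   64. ]
```

View pics/w4.png

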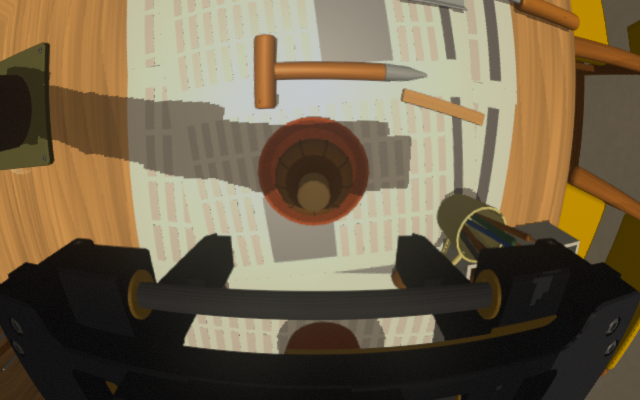

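The bulb stands back on its saucer, upright, in the same place as before (neck top at (314,196)). Next I'll go over the left bulb, near (484,166).

>>> send_rows(steps=[{"dx": 0.02,"dy": -0.004,"dz": 0,"ax": 0,"ay": 0,"az": 0,"gripper": 0.088},{"dx": 0.03,"dy": -0.006,"dz": 0,"ax": 0,"ay": 0,"az": 0,"gripper": 0.088},{"dx": 0.036,"dy": -0.006,"dz": 0,"ax": 0,"ay": 0,"az": 0,"gripper": 0.088},{"dx": 0.036,"dy": -0.006,"dz": 0,"ax": 0,"ay": 0,"az": 0,"gripper": 0.088},{"dx": 0.036,"dy": -0.006,"dz": 0,"ax": 0,"ay": 0,"az": 0,"gripper": 0.088},{"dx": 0.036,"dy": -0.006,"dz": 0,"ax": 0,"ay": 0,"az": 0,"gripper": 0.088},{"dx": 0.036,"dy": -0.006,"dz": 0,"ax": 0,"ay": 0,"az": 0,"gripper": 0.088},{"dx": 0.036,"dy": -0.005,"dz": 0,"ax": 0,"ay": 0,"az": 0,"gripper": 0.088},{"dx": 0.022,"dy": -0.003,"dz": 0,"ax": 0,"ay": 0,"az": 0,"gripper": 0.088},{"dx": 0,"dy": 0,"dz": 0,"ax": 0,"ay": 0,"az": 0,"gripper": 0.088},{"dx": 0,"dy": 0,"dz": 0,"ax": 0,"ay": 0,"az": 0,"gripper": 0.088}])

```text
clock: 8.9
position: [484.0, 165.5, 248.7]
tool_rot: [[-0.0, 1.0, 0.0], [1.0, 0.0, -0.001], [-0.001, 0.0, -1.0]]
contact_force: [0.5, -0.3, 0.0]
width: 88.4
finger_force: 0.0
```

Run:
```python
from h import *
s=get_state();c=capture("wrist");save(c,"w5");print(s["position"],s["clock"])
for t,z in(("bulb_a_mid",64),("saucer_1_floor",6)):
    for p in place_of(t,c)[:3]:print(t,round(p["score"],2),np.round(p["position"]),wrist(c,s,p["position"],z))
```

```text
[484.03899288 165.45300316 248.65764524] 8.9
```

View pics/w5.png

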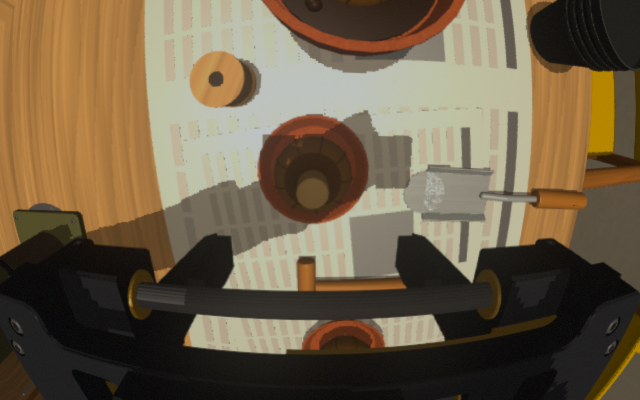

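The neck top is at (312,192), nearly where it was for the first bulb, so the gripper is aligned. The twine (218,78) and the pot are clear.

>>> send_rows(steps=[{"dx": 0.001,"dy": 0,"dz": 0.03,"ax": 0,"ay": 0,"az": 0,"gripper": 0.088},{"dx": 0,"dy": 0,"dz": 0.03,"ax": 0,"ay": 0,"az": 0,"gripper": 0.088},{"dx": 0,"dy": 0,"dz": 0.03,"ax": 0,"ay": 0,"az": 0,"gripper": 0.088},{"dx": 0,"dy": 0,"dz": 0.03,"ax": 0,"ay": 0,"az": 0,"gripper": 0.088},{"dx": 0,"dy": 0,"dz": 0.02,"ax": 0,"ay": 0,"az": 0,"gripper": 0.088},{"dx": 0,"dy": 0,"dz": 0.01,"ax": 0,"ay": 0,"az": 0,"gripper": 0.088},{"dx": 0,"dy": 0,"dz": 0,"ax": 0,"ay": 0,"az": 0,"gripper": 0.088},{"dx": 0,"dy": 0,"dz": 0,"ax": 0,"ay": 0,"az": 0,"gripper": 0.088}])

```text
clock: 9.85
position: [484.6, 166.7, 99.4]
tool_rot: [[0.001, 1.0, 0.001], [1.0, -0.001, 0.0], [0.0, 0.001, -1.0]]
contact_force: [-1.0, 0.2, 0.6]
width: 87.4
finger_force: 0.0
```

>>> send_rows(force=25, steps=[{"dx": 0,"dy": 0,"dz": 0,"ax": 0,"ay": 0,"az": 0,"gripper": 0.05},{"dx": 0,"dy": 0,"dz": 0,"ax": 0,"ay": 0,"az": 0,"gripper": 0.038},{"dx": 0,"dy": 0,"dz": 0,"ax": 0,"ay": 0,"az": 0,"gripper": 0.034},{"dx": 0,"dy": 0,"dz": 0,"ax": 0,"ay": 0,"az": 0,"gripper": 0.02},{"dx": 0,"dy": 0,"dz": 0,"ax": 0,"ay": 0,"az": 0,"gripper": 0.02},{"dx": 0,"dy": 0,"dz": 0,"ax": 0,"ay": 0,"az": 0,"gripper": 0.02},{"dx": 0,"dy": 0,"dz": 0,"ax": 0,"ay": 0,"az": 0,"gripper": 0.02},{"dx": 0,"dy": 0,"dz": 0,"ax": 0,"ay": 0,"az": 0,"gripper": 0.02}])

```text
clock: 10.65
position: [483.5, 166.9, 98.7]
tool_rot: [[-0.0, 1.0, -0.001], [1.0, 0.0, -0.0], [-0.0, -0.001, -1.0]]
contact_force: [-1.6, 0.3, 1.1]
width: 29.7
finger_force: 25.0
```

>>> send_rows(steps=[{"dx": 0,"dy": 0,"dz": -0.005,"ax": 0,"ay": 0,"az": 0,"gripper": 0.02},{"dx": 0,"dy": 0,"dz": -0.01,"ax": 0,"ay": 0,"az": 0,"gripper": 0.02},{"dx": 0,"dy": 0,"dz": -0.01,"ax": 0,"ay": 0,"az": 0,"gripper": 0.02},{"dx": 0,"dy": 0,"dz": -0.01,"ax": 0,"ay": 0,"az": 0,"gripper": 0.02},{"dx": 0,"dy": 0,"dz": -0.005,"ax": 0,"ay": 0,"az": 0,"gripper": 0.02},{"dx": 0,"dy": 0,"dz": 0,"ax": 0,"ay": 0,"az": 0,"gripper": 0.02},{"dx": 0,"dy": 0,"dz": 0,"ax": 0,"ay": 0,"az": 0,"gripper": 0.02},{"dx": 0,"dy": 0,"dz": 0,"ax": 0,"ay": 0,"az": 0,"gripper": 0.02},{"dx": 0,"dy": 0,"dz": 0,"ax": 0,"ay": 0,"az": 0,"gripper": 0.02}])

```text
clock: 11.55
position: [483.8, 166.9, 138.4]
tool_rot: [[-0.0, 1.0, -0.001], [1.0, 0.0, -0.0], [-0.0, -0.001, -1.0]]
contact_force: [0.1, -1.2, -4.5]
width: 29.6
finger_force: 25.0
```

Run:
```python
from h import *
F=[]
for i in range(12):
    c=capture("wrist");F.append(get_state()["contact_force"])
s=get_state();print(np.mean(F,0),s["position"],s["clock"],s["width"])
```

```text
[ 0.14260304 -0.27413252 -3.847016  ] [484.0188447  166.98422966 138.73320534] 12.15 29.038286736682778
```

This one pulls −3.85 N, or about 0.39 kg, so it is the heavy bulb. I'll lift it clear and carry it towards the empty pot, near (551,-421).

>>> send_rows(steps=[{"dx": 0,"dy": 0,"dz": -0.02,"ax": 0,"ay": 0,"az": 0,"gripper": 0.02},{"dx": 0,"dy": 0,"dz": -0.03,"ax": 0,"ay": 0,"az": 0,"gripper": 0.02},{"dx": 0,"dy": 0,"dz": -0.03,"ax": 0,"ay": 0,"az": 0,"gripper": 0.02},{"dx": 0,"dy": 0,"dz": -0.03,"ax": 0,"ay": 0,"az": 0,"gripper": 0.02},{"dx": 0,"dy": 0,"dz": -0.03,"ax": 0,"ay": 0,"az": 0,"gripper": 0.02},{"dx": -0.01,"dy": 0.001,"dz": -0.02,"ax": 0,"ay": 0,"az": 0,"gripper": 0.02},{"dx": -0.02,"dy": 0.002,"dz": 0,"ax": 0,"ay": 0,"az": 0,"gripper": 0.02},{"dx": -0.03,"dy": 0.003,"dz": 0,"ax": 0,"ay": 0,"az": 0,"gripper": 0.02},{"dx": -0.03,"dy": 0.004,"dz": 0,"ax": 0,"ay": 0,"az": 0,"gripper": 0.02},{"dx": -0.03,"dy": 0.004,"dz": 0,"ax": 0,"ay": 0,"az": 0,"gripper": 0.02},{"dx": -0.03,"dy": 0.004,"dz": 0,"ax": 0,"ay": 0,"az": 0,"gripper": 0.02},{"dx": -0.03,"dy": 0.004,"dz": 0,"ax": 0,"ay": 0,"az": 0,"gripper": 0.02}])

```text
clock: 13.35
position: [505.6, -14.3, 298.6]
tool_rot: [[-0.0, 1.0, -0.001], [1.0, 0.0, -0.0], [-0.0, -0.001, -1.0]]
contact_force: [-0.6, 0.4, -3.7]
width: 29.5
finger_force: 25.0
```

>>> send_rows(steps=[{"dx": -0.03,"dy": 0.004,"dz": 0,"ax": 0,"ay": 0,"az": 0,"gripper": 0.02},{"dx": -0.03,"dy": 0.004,"dz": 0,"ax": 0,"ay": 0,"az": 0,"gripper": 0.02},{"dx": -0.03,"dy": 0.004,"dz": 0,"ax": 0,"ay": 0,"az": 0,"gripper": 0.02},{"dx": -0.03,"dy": 0.004,"dz": 0,"ax": 0,"ay": 0,"az": 0,"gripper": 0.02},{"dx": -0.03,"dy": 0.004,"dz": 0,"ax": 0,"ay": 0,"az": 0,"gripper": 0.02},{"dx": -0.03,"dy": 0.004,"dz": 0,"ax": 0,"ay": 0,"az": 0,"gripper": 0.02},{"dx": -0.03,"dy": 0.004,"dz": 0,"ax": 0,"ay": 0,"az": 0,"gripper": 0.02},{"dx": -0.03,"dy": 0.004,"dz": 0,"ax": 0,"ay": 0,"az": 0,"gripper": 0.02},{"dx": -0.03,"dy": 0.004,"dz": 0,"ax": 0,"ay": 0,"az": 0,"gripper": 0.02},{"dx": -0.03,"dy": 0.004,"dz": 0,"ax": 0,"ay": 0,"az": 0,"gripper": 0.02},{"dx": -0.02,"dy": 0.003,"dz": 0,"ax": 0,"ay": 0,"az": 0,"gripper": 0.02},{"dx": 0,"dy": 0,"dz": 0,"ax": 0,"ay": 0,"az": 0,"gripper": 0.02}])

```text
clock: 14.55
position: [547.5, -337.5, 297.8]
tool_rot: [[0.006, 1.0, -0.002], [1.0, -0.006, -0.003], [-0.003, -0.001, -1.0]]
contact_force: [-0.5, 1.2, -4.0]
width: 29.0
finger_force: 25.0
```

>>> send_rows(steps=[{"dx": -0.02,"dy": 0,"dz": 0,"ax": 0,"ay": 0,"az": 0,"gripper": 0.02},{"dx": -0.02,"dy": 0,"dz": 0,"ax": 0,"ay": 0,"az": 0,"gripper": 0.02},{"dx": -0.02,"dy": 0,"dz": 0,"ax": 0,"ay": 0,"az": 0,"gripper": 0.02},{"dx": 0,"dy": 0,"dz": 0,"ax": 0,"ay": 0,"az": 0,"gripper": 0.02},{"dx": 0,"dy": 0,"dz": 0,"ax": 0,"ay": 0,"az": 0,"gripper": 0.02}])

```text
clock: 15.05
position: [548.7, -391.9, 298.1]
tool_rot: [[-0.0, 1.0, -0.001], [1.0, 0.0, 0.002], [0.002, -0.001, -1.0]]
contact_force: [0.3, 1.2, -3.2]
width: 29.5
finger_force: 25.0
```

```bash
python3 - <<'E'
from h import *
s=get_state();print(s["position"],s["clock"],s["width"],s["finger_force"])
for n in("scene","side","wrist"):
    c=capture(n); save(c,n+"6")
    for p in place_of("pot_1_rim",c)[:4]:
        q=wrist(c,s,p["position"],160) if n=="wrist" else atz(c,p["position"],160)
        print(n,round(p["score"],2),np.round(p["position"]),q)
E
python3 -c "
import cv2,numpy as np
a=cv2.imread('pics/scene6.png')[200:360,90:310];b=cv2.imread('pics/side6.png')[240:400,250:470];w=cv2.imread('pics/wrist6.png')
t=cv2.resize(np.hstack([a,b]),(800,291));w=cv2.resize(w,(480,300));w=cv2.copyMakeBorder(w,0,0,0,320,0)
cv2.imwrite('pics/m6.png',np.vstack([t,w]))"
```

```text
[ 548.7084328  -391.93742668  298.13230766] 15.05 29.485245591067 24.971327232196927
scene 0.91 [403. 122.] [454. 699. 160.]
scene 0.81 [362. 161.] [529. 354. 160.]
side 0.79 [298. 147.] [530. 378. 160.]
```

View pics/m6.png

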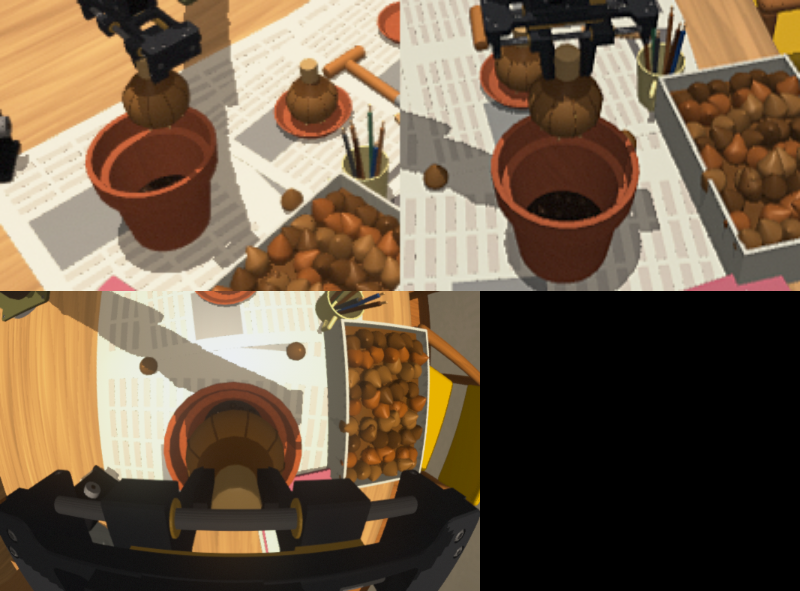

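The heavy bulb hangs upright above the pot with the empty compost bed. The wrist view shows the rim spanning columns 220–401, with its far edge at row 121 (full image). I'll use those to refine the pot centre.

Run:
```python
from h import *
from scipy.optimize import least_squares
s=get_state();c=capture("wrist");im=c["image"]
hsv=cv2.cvtColor(im,cv2.COLOR_RGB2HSV);m=((hsv[...,0]<12)&(hsv[...,1]>130)&(hsv[...,2]>60)).astype(np.uint8)
P=[]
for r in range(130,240,5):
    k=np.flatnonzero(m[r,200:420])+200
    if len(k)>4:
        P+=[wrist(c,s,(k[0],r),160)[:2],wrist(c,s,(k[-1],r),160)[:2]]
for u in range(260,370,10):
    k=np.flatnonzero(m[100:180,u])
    if len(k):P.append(wrist(c,s,(u,100+k[0]),160)[:2])
P=np.array(P)
f=least_squares(lambda q:np.hypot(*(P-q).T)-90,[550,-420],loss="soft_l1",f_scale=2)
g=least_squares(lambda q:np.hypot(*(P-q[:2]).T)-q[2],[550,-420,90],loss="soft_l1",f_scale=2)
print(f.x,np.median(abs(f.fun)),g.x,len(P),s["position"])
A=capture("scene");B=capture("side")
```

```text
[ 545.04668238 -420.49192401] 0.8369051672293466 [ 545.01372665 -417.47809794   87.64522714] 55 [ 549.35344869 -391.95801807  298.88723338]
```

The fit puts the pot centre at (545,-420). I'll shift −28 mm in y and −4 mm in x, then lower 120 mm so the bulb's mid point is at z≈143.

>>> send_rows(steps=[{"dx": -0.014,"dy": -0.002,"dz": 0,"ax": 0,"ay": 0,"az": 0,"gripper": 0.02},{"dx": -0.014,"dy": -0.002,"dz": 0,"ax": 0,"ay": 0,"az": 0,"gripper": 0.02},{"dx": 0,"dy": 0,"dz": 0,"ax": 0,"ay": 0,"az": 0,"gripper": 0.02},{"dx": 0,"dy": 0,"dz": 0.015,"ax": 0,"ay": 0,"az": 0,"gripper": 0.02},{"dx": 0,"dy": 0,"dz": 0.02,"ax": 0,"ay": 0,"az": 0,"gripper": 0.02},{"dx": 0,"dy": 0,"dz": 0.02,"ax": 0,"ay": 0,"az": 0,"gripper": 0.02},{"dx": 0,"dy": 0,"dz": 0.02,"ax": 0,"ay": 0,"az": 0,"gripper": 0.02},{"dx": 0,"dy": 0,"dz": 0.02,"ax": 0,"ay": 0,"az": 0,"gripper": 0.02},{"dx": 0,"dy": 0,"dz": 0.015,"ax": 0,"ay": 0,"az": 0,"gripper": 0.02},{"dx": 0,"dy": 0,"dz": 0.01,"ax": 0,"ay": 0,"az": 0,"gripper": 0.02},{"dx": 0,"dy": 0,"dz": 0,"ax": 0,"ay": 0,"az": 0,"gripper": 0.02},{"dx": 0,"dy": 0,"dz": 0,"ax": 0,"ay": 0,"az": 0,"gripper": 0.02}])

```text
clock: 16.7
position: [545.5, -421.3, 179.3]
tool_rot: [[0.0, 1.0, 0.001], [1.0, -0.0, -0.001], [-0.001, 0.001, -1.0]]
contact_force: [0.4, 0.4, -3.7]
width: 30.0
finger_force: 25.0
```

Run:
```python
from h import *
I={}
F=[]
for n in("scene","side","wrist"):
    I[n]=capture(n)["image"];F.append(get_state()["contact_force"])
s=get_state();print(s["position"],s["clock"],s["width"],np.mean(F,0),s["joint_vel"])
t=cv2.resize(np.hstack([I["scene"][200:360,90:310],I["side"][240:400,250:470]]),(800,291))
w=cv2.copyMakeBorder(cv2.resize(I["wrist"],(480,300)),0,0,0,320,0)
cv2.imwrite("pics/m7.png",np.vstack([t,w])[:,:,::-1])
```

```text
[ 545.71759906 -421.40053666  179.94600129] 16.85 29.062057726662147 [-0.07156453  0.0688061  -3.3320345 ] [ 0.00036172 -0.00102608 -0.00044103  0.0061912   0.00160751 -0.00030451
  0.00161429]
```

View pics/m7.png

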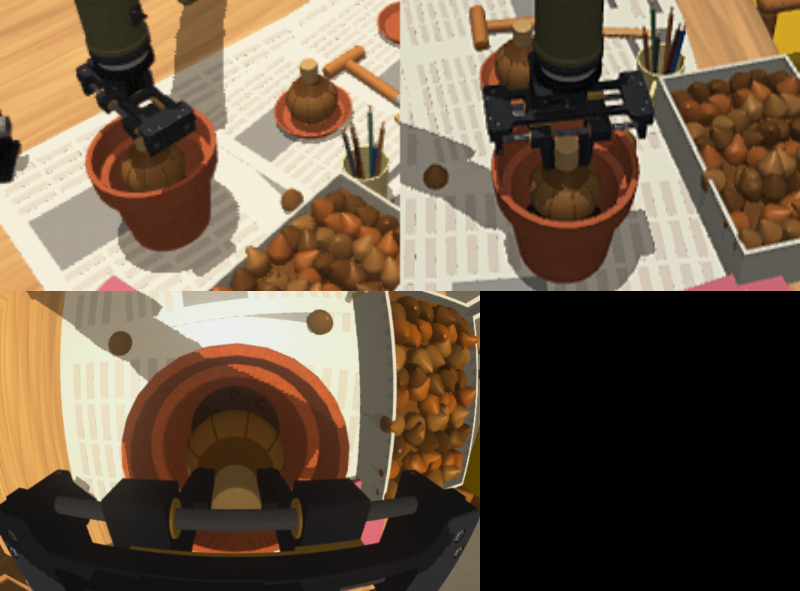

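The bulb hangs free and upright in the middle of the pot, with its shoulders near rim level. The lighter bulb stands upright on its saucer, so I'm handing in.

```bash
python3 -c "
from station import *
print(hand_in())"
```

```text
the job is handed in; nothing more can be done
None
```

I handed in the job with the heavier bulb (about 0.39 kg by feel) held upright and free in the middle of the unplanted pot, shoulders about at rim level, and the lighter one (about 0.17 kg) standing on its saucer; the hand-in returned no verdict.

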